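# Pack a parts case into the bench rack and close the end stop

## Task

The orange parts case belongs in the bench rack with the blue and the green one. Slide the yellow end stop out to make room, stand the orange case upright on the rack floor between the end wall and the stop, square with the other two and in line with them front to back, then push the stop back in until all three cases stand snug together against the end wall. Knock no case over, and leave the tin, the carton, the reel and the spanner where they are.

Things in the scene. Friction and masses are not known exactly. Their poses are not given: they have to be found in the camera images.
- rack: Fixed bench rack: steel floor plate 180 mm deep (x), 350 mm long (y), 10 mm thick, on the bench, no lips. At its -y end a green end wall, 170 mm wide, up to 130 mm above the bench, inner face at y = -160 mm; the blue and green cases stand next to it. Origin: centre of the plate's underside; y runs along the row from the wall towards the stop, z up.
- wall_face (a point): Middle of the lower edge of the end wall's inner face, at the height of the rack floor (10 mm above the bench); axes as the rack's.
- stop (a joint): Yellow end stop sliding along the rack's y: 0 to 0.135 m, growing away from the end wall. Its face towards the cases is 0.085 m + this value from the wall's inner face (three 40 mm cases snug: 0.035). A plate 160 mm wide, 8 mm thick, top 122 mm above the bench, with a flat foot and a pull handle on its outer side. Stays where left; 3 N friction, 0.5 kg.
- stop_loop (a point): Centre of the stop's pull handle: a level loop of 12 mm dark bar, 110 mm above the bench, outside the plate, open from above, free down to 18 mm above the bench. Opening 120 mm (x) by 66 mm (y), this point in its middle, 41 mm from the plate's inner face: fingers lowered in can push the plate inwards or the crossbar outwards. Axes as the rack's.
- case_orange: The case to pack: orange parts case, 150 mm long (x), 40 mm thick (y), upright on its long edge; body 110 mm tall, on top a stiff black handle bar 100 mm long (x), 14 mm thick and tall, its middle 139 mm above the underside, 22 mm free under it. 0.25 to 0.5 kg. Origin: centre of the underside. It starts standing on the bench, left of the rack.
- case_blue: Blue parts case, 150 mm long (x), 40 mm thick (y), upright on its long edge; body 110 mm tall, on top a stiff black handle bar 100 mm long (x), 14 mm thick and tall, its middle 139 mm above the underside, 22 mm free under it. 0.25 to 0.5 kg. Origin: centre of the underside. Starts in the rack, next to the end wall.
- case_green: Green parts case, 150 mm long (x), 40 mm thick (y), upright on its long edge; body 110 mm tall, on top a stiff black handle bar 100 mm long (x), 14 mm thick and tall, its middle 139 mm above the underside, 22 mm free under it. 0.25 to 0.5 kg. Origin: centre of the underside. Starts in the rack, beside the blue one.
- tin: Bystander: can with a red label, 68 mm diameter, 100 mm tall; origin at the centre of its underside.
- carton: Bystander: small cardboard carton, 85 x 60 x 75 mm tall; origin at the centre of its underside.
- reel: Bystander: red reel with black flanges, 80 mm diameter, 52 mm tall, standing on a flange; origin at the centre of its underside.
- spanner: Bystander: spanner 180 mm long lying on the bench.

How it is judged:
On the way, in this order (a step that is already met when the one before it is completed fails the run):
1. the stop has been slid out to make room for the case (value of joint stop above 0.042 m), for 0.1 s.
2. the orange case stands upright on the rack floor, between the end wall and the stop (z of case_orange in the frame of rack between 0.005 and 0.016 m and x of case_orange in the frame of rack between -0.025 and 0.025 m and y of case_orange in the frame of rack above -0.15 m and y of case_orange in the frame of stop_loop below -0.05 m and angle between case_orange's own z axis and vertical below 0.08 rad), for 0.2 s.
At the end, for the whole second after the job is handed in: All three cases stand upright (within 0.08 rad) on the rack floor between the end wall and the stop, at rest, each square with the rack within 0.1 rad and centred on its depth within 25 mm, and the stop leaves no more than 5 mm of slack in the row (joint below 0.040) (all of step 2 and z of case_blue in the frame of rack between 0.005 and 0.016 m and x of case_blue in the frame of rack between -0.025 and 0.025 m and y of each of case_blue, case_green in the frame of rack above -0.15 m and y of each of case_blue, case_green in the frame of stop_loop below -0.05 m and angle between each of case_blue, case_green's own z axis and vertical below 0.08 rad and z of case_green in the frame of rack between 0.005 and 0.016 m and x of case_green in the frame of rack between -0.025 and 0.025 m and angle between the x axis of each of case_orange, case_blue, case_green and the x axis of rack, either way round below 0.1 rad and value of joint stop below 0.04 m and linear speed of each of case_orange, case_blue, case_green below 0.02 m/s); the robot touches nothing.
It fails at once if a case is knocked or tipped over (angle between any of case_orange, case_blue, case_green's own z axis and vertical above 0.7 rad).
It fails at once if the tin, carton, reel or spanner is moved by more than 30 mm (distance of any of tin, carton, reel, spanner from where it was at the start of the episode above 0.03 m).
It also fails if it takes over 69 s, if anything falls off the work surface, if the arm or the gripper's body presses on something with over 40 N, if the wrist force passes 120 N, or if a joint passes its speed limit or range.

## Robot

A 7-joint arm with a two-finger parallel gripper is mounted at the origin on the work surface. World frame = base frame: x ahead of the robot, y to its left, z up, the work surface at z = 0. Lengths are in m, angles in rad, forces in N, time in s.
With the tool pointing down it reaches from about 0.4 to 0.85 m from the base axis. Payload 10.4 kg.
Tool frame: the origin (TCP) lies between the finger pads; the fingertips stand tcp_to_tips ahead of it and the grasp point (between the pads) lies 8 mm behind it (tcp_to_tips is the distance from the TCP to the fingertips, in m); z points along the fingers, y is the line along which they close (so a half turn about z gives the same grasp; the last joint's range is limited). The gripper opens to 85 mm and grips with 20 to 120 N. Pads are 22 mm wide; open, the fingers measure 114 mm over their backs; the gripper's body (76 mm by 85 mm) begins 54 mm behind the grasp point. The pads swing forward as they close: fully open they stand 13 mm farther back than shut.
Start: joints at [-0.023, 0.332, -0.065, 1.46, 0.022, 1.35, -0.088], TCP at [0.625, 0, 0.242] pointing down, gripper open.
Joint ranges: [-2.6, 2.6], [-0.5, 2.12], [-1.47, 1.34], [0.16, 2.42], [-1.27, 4.41], [0.06, 2.06], [-2.6, 2.6]. Speed limits (rad/s): [2.22, 2.22, 2.79, 2.79, 3.14, 3.14, 3.14].

## Interface

Orientations are given as a unit quaternion [x, y, z, w].
In Python, from workcell import * gives the robot as it stands.
- The arm moves only by the tool apply_moves, never from a script. Its argument "rows" is a list of rows, each an object of numbers: "x", "y", "z": the shift along the tool's x, y, z in mm; "ax", "ay", "az": the turn, a rotation vector about the tool's x, y, z in degrees; "gripper": the closure, from 0 (fully open) to 1 (shut). A call has 1 to 5 rows; each row shifts and turns the commanded pose from where the row before left it, along the tool's axes as they then stand; what a row does not reach is not made up. A row lasts 1/12 s, in which the tool goes at most 41.7 mm and 7.16 degrees, less where a joint would pass 70% of its speed; a pose out of reach is approached as far as the arm can. A call with a gripper value outside its range is refused whole. The fingers move at their own pace and stop on an object; "newtons" is the grip in N (left out, the last holds). Time passes only in rows, so rows that do not move let the fingers close. It gives the time, the measured TCP pose, the force, the opening and the grip force at its end, in the units of the state.
- get_obs(): the state, without advancing time (a new reading comes with each control period).
- camera(name): name is "scene" or "side" or "wrist"; returns a dict with "color" (384x512x3 uint8, red, green, blue), "fov_y" (degrees; the focal length in pixels is half the picture's height over the tangent of half this angle, whatever the lens; pixels are square), "cx", "cy" (the principal point, pixels), "rvec" (rotation vector, rad) and "tvec" (3), from world to camera coordinates, as OpenCV has them. Camera axes: x right, y down, z forward; pixel columns grow to the right and rows downward; lengths in m; the calibration is good to about 2 mm. A picture is of the moment at which its call begins. There is no depth.
- hand_in(): hands the job in; it is judged then, once.
The state is a dict: "clock": time; "joint_pos": joint angles; "joint_velocities": joint speeds; "tau": joint torques, N m; "position": TCP position; "ee_rot": TCP orientation; "ft_force": force on the tool from outside, world axes, zero at the start; "torque": the same for the moment, N m; "grip_width": opening from 0.0 (shut) to 1.0 (fully open); "grasp_force": force on a finger pad.
Only numpy, scipy, OpenCV 4.12 (cv2) and the standard library are available. Lean on these libraries where they do the work, as an engineer would, in place of code of your own. Each camera call takes 0.05 s, during which the arm holds its last target. There are 200 camera calls.

## Working session

There is one attempt and no reset: what is moved stays moved. The work goes in short steps, Python scripts to look and compute and a tool call to move; the robot and the scene stay as the last step left them, time stands still between calls to the robot, and variables do not carry over. Pictures are saved under pics/ and viewed, at most 12 in all, crops included, and the job is handed in when it is done.

Besides the shell and the picture viewer there is one more tool, called as name([rows], argument=value, ...), one row to a line, values as JSON. apply_moves: Moves the arm, as the interface text tells. Its arguments: {"type":"object","properties":{"rows":{"type":"array","items":{"type":"object","properties":{"x":{"type":"number"},"y":{"type":"number"},"z":{"type":"number"},"ax":{"type":"number"},"ay":{"type":"number"},"az":{"type":"number"},"gripper":{"type":"number"}}}},"newtons":{"type":"number"}},"required":["rows"]}

```bash
mkdir -p pics; cat > h.py <<'E'
from workcell import *
import numpy as np, cv2
def snap(n,f):
    c=camera(n); cv2.imwrite('pics/'+f,cv2.cvtColor(c['color'],cv2.COLOR_RGB2BGR)); np.save('pics/'+f+'.npy',c,allow_pickle=True); return c
def load(f): return np.load('pics/'+f+'.npy',allow_pickle=True).item()
def K(c):
    f=c['color'].shape[0]/2/np.tan(np.radians(c['fov_y'])/2); return np.array([[f,0,c['cx']],[0,f,c['cy']],[0,0,1]])
def plane(c,pts,z):
    R=cv2.Rodrigues(np.array(c['rvec'],float))[0];t=np.array(c['tvec'],float).ravel();o=-R.T@t
    p=np.c_[np.atleast_2d(pts),np.ones(len(np.atleast_2d(pts)))]
    d=(R.T@np.linalg.inv(K(c))@p.T).T
    return o+d*((z-o[2])/d[:,2])[:,None]
def proj(c,P):
    return cv2.projectPoints(np.atleast_2d(np.array(P,float)),np.array(c['rvec'],float),np.array(c['tvec'],float),K(c),None)[0][:,0]
E
python3 - <<'E'
from h import *
o=get_obs();print(o)
ims=[]
for n in ['scene','side']:
    c=snap(n,n+'0.png');print(n,c['fov_y'],c['cx'],c['cy'],c['rvec'],c['tvec'],[k for k in c])
E
```

```text
{'clock': 0.0, 'joint_pos': array([-0.0226343 ,  0.33284695, -0.06469554,  1.46094265,  0.02160136,
        1.34990226, -0.08851203]), 'joint_velocities': array([-0.00174982,  0.00052481, -0.00053341,  0.00083935, -0.00117944,
        0.00013958, -0.00095036]), 'tau': array([ 4.98105128e-04, -6.25449800e+01,  4.97091911e-02, -3.91610491e+01,
        1.63588714e-02,  9.83294769e-03, -6.01235030e-06]), 'position': array([6.24638886e-01, 1.34759912e-05, 2.41530841e-01]), 'ee_rot': array([ 7.07092688e-01,  7.07120526e-01, -5.20021947e-04, -4.71340332e-04]), 'ft_force': array([ 0.00658141, -0.66685161,  0.41608224]), 'torque': array([ 0.02891372,  0.03697105, -0.07566462]), 'grasp_force': 0.0, 'grip_width': 0.9939375120060039}
scene 48.023262041835146 265.94371762463487 187.33396576319433 [ 1.71430619  1.69193071 -0.8003639 ] [-0.06884336 -0.22743985  1.68313125] ['color', 'fov_y', 'cx', 'cy', 'rvec', 'tvec']
side 45.0228005453879 257.13390128526925 188.77233707045337 [ 2.30288351 -0.06260444  0.03180542] [-0.48112466  0.10146802  1.16222232] ['color', 'fov_y', 'cx', 'cy', 'rvec', 'tvec']
```

View pics/scene0.png

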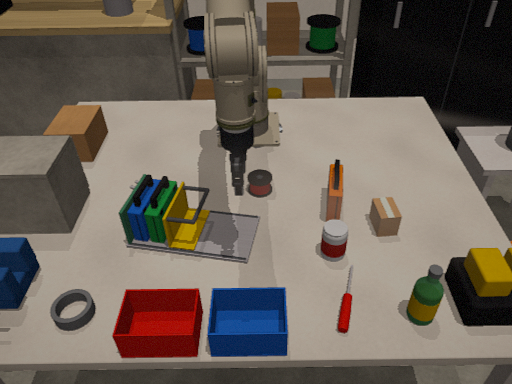

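View pics/side0.png

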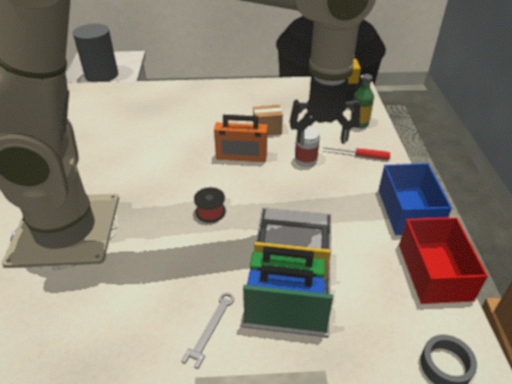

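The scene view shows the rack at about (190,225), the stop loop at (187,205), the orange case at (335,190), the tin at (334,238) and the reel at (260,183). The side view shows the orange case at (241,142) and the rack spanning (245..330, 210..330). Next I'll zoom in for corners.

```bash
python3 - <<'E'
from h import *
s=cv2.imread('pics/scene0.png');d=cv2.imread('pics/side0.png')
def crop(im,x,y,w,h,W,H): return cv2.resize(im[y:y+h,x:x+w],(W,H),interpolation=cv2.INTER_CUBIC)
a=crop(s,120,170,140,90,560,360); b=crop(s,310,150,60,90,240,360)
e=crop(d,235,200,105,60,420,240); f=crop(d,205,105,70,60,280,240)
cv2.imwrite('pics/m.png',np.vstack([np.hstack([a,b]),np.hstack([e,f,np.zeros((240,100,3),np.uint8)])]))
S=load('scene0.png');D=load('side0.png')
# orange case mask
for c,n in((S,'scene'),(D,'side')):
    hsv=cv2.cvtColor(c['color'],cv2.COLOR_RGB2HSV)
    m=cv2.inRange(hsv,(5,140,80),(16,255,255))
    k,l,st,ce=cv2.connectedComponentsWithStats(m)
    for i in range(1,k):
        if st[i,4]>80: print(n,st[i],ce[i], cv2.approxPolyDP(max(cv2.findContours((l==i).astype(np.uint8),0,2)[0],key=len),3,True)[:,0].tolist())
print(plane(S,[[247,258],[259,213],[128,247]],.01), plane(D,[[263,210],[330,213],[330,328],[243,326]],.01))
E
```

```text
scene [ 267    2   33   53 1535] [282.63648208  28.10488599] [[296, 2], [267, 3], [268, 54], [297, 53]]
scene [303  78  31  19 439] [318.11161731  85.84510251] [[303, 79], [306, 92], [312, 96], [333, 94], [329, 78]]
scene [192  80  22  19 360] [203.15277778  89.53611111] [[196, 80], [192, 98], [213, 98], [212, 81]]
scene [  44  105   56   56 1317] [ 74.6864085 126.3659833] [[99, 106], [64, 106], [44, 134], [70, 134], [81, 160], [91, 160], [83, 134]]
scene [329 164  14  37 331] [335.48036254 181.51359517] [[331, 164], [329, 195], [340, 196], [341, 200], [342, 165], [339, 186], [334, 190]]
side [ 215  123   53   38 1163] [241.55460017 138.34393809] [[216, 123], [218, 158], [264, 160], [267, 124], [259, 123], [254, 128], [250, 124], [228, 123], [224, 127], [223, 123]]
[[ 0.6645446   0.01202968  0.01      ]
 [ 0.48792991  0.04384068  0.01      ]
 [ 0.61887927 -0.32108906  0.01      ]] [[ 0.49886687  0.03219256  0.01      ]
 [ 0.67053349  0.01212021  0.01      ]
 [ 0.61329057 -0.31730456  0.01      ]
 [ 0.4359537  -0.30313743  0.01      ]]
```

View pics/m.png

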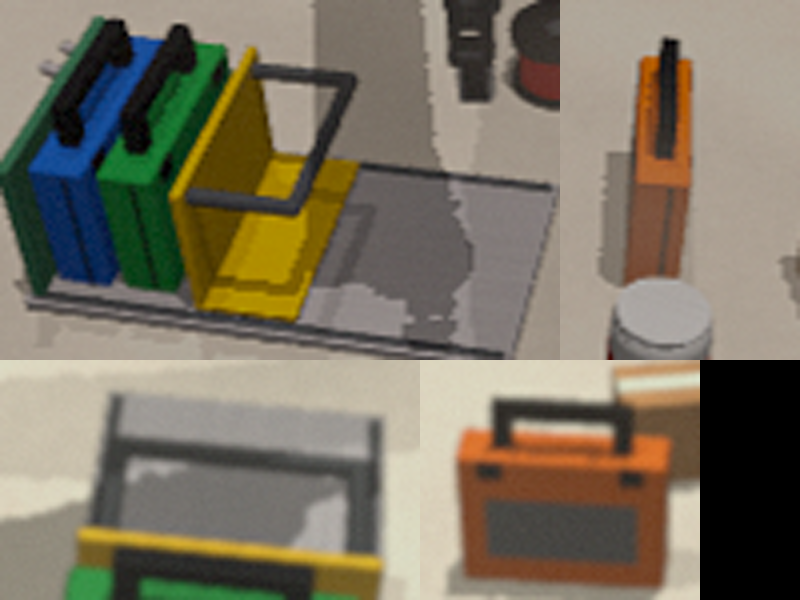

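The crops show the loop corners, plate corners, and the orange handle and body corners clearly. I'll cast rays from them.

```bash
python3 - <<'E'
from h import *
np.set_printoptions(precision=4,suppress=True)
S=load('scene0.png');D=load('side0.png')
print('plate S',plane(S,[[246.2,258.7],[258.7,216.7],[127,245]],.01))
print('loop S outer far,near, inner near,far',plane(S,[[208.5,188.7],[194.2,222.5],[167.5,218.7],[184.2,187.5]],.115))
print('loop D',plane(D,[[263.7,221.7],[328.7,226]],.113))
print('handle S',plane(S,[[337.5,160],[337,188.7]],.146))
print('top S',plane(S,[[330,164.5],[342.5,164.5],[341.5,196.2],[327.5,195.5]],.11))
print('handle D',plane(D,[[223.7,114.7],[258.7,115.7]],.146))
print('top D rear',plane(D,[[218.7,122.5],[267,124.5]],.11))
print('bot D',plane(D,[[215.5,158.7],[265.7,160.7]],0))
print('green handle S ends',plane(S,[[165.5,177],[154,205]],.156), 'blue',plane(S,[[149.5,175.7],[137,203]],.156))
for n,p in (('tin',(335,228)),):print(n,plane(S,[p],.1))
print('reel',plane(S,[[260,177]],.052),'carton',plane(S,[[385,208]],.075))
E
```

```text
plate S [[ 0.667   0.0099  0.01  ]
 [ 0.504   0.043   0.01  ]
 [ 0.6113 -0.3257  0.01  ]]
loop S outer far,near, inner near,far [[ 0.4956 -0.098   0.115 ]
 [ 0.632  -0.1226  0.115 ]
 [ 0.6164 -0.1948  0.115 ]
 [ 0.4889 -0.1683  0.115 ]]
loop D [[ 0.4901 -0.1089  0.113 ]
 [ 0.6318 -0.1295  0.113 ]]
handle S [[0.4082 0.2788 0.146 ]
 [0.5397 0.2596 0.146 ]]
top S [[0.3821 0.2629 0.11  ]
 [0.3829 0.301  0.11  ]
 [0.5299 0.277  0.11  ]
 [0.5262 0.2382 0.11  ]]
handle D [[0.4038 0.2763 0.146 ]
 [0.5006 0.2663 0.146 ]]
top D rear [[0.388  0.2923 0.11  ]
 [0.5249 0.2752 0.11  ]]
bot D [[ 0.3729  0.266   0.    ]
 [ 0.5211  0.2488 -0.    ]]
green handle S ends [[ 0.4911 -0.2149  0.156 ]
 [ 0.6073 -0.225   0.156 ]] blue [[ 0.4843 -0.2611  0.156 ]
 [ 0.5986 -0.2709  0.156 ]]
tin [[0.644  0.2447 0.1   ]]
reel [[0.3662 0.0474 0.052 ]] carton [[0.543  0.4017 0.075 ]]
```

apply_moves([
  {"x":-37.5,"y":-17,"gripper":1},
  {"x":-37.5,"y":-17,"gripper":1},
  {"x":-37.5,"y":-17,"gripper":1},
  {"x":-37.5,"y":-17,"gripper":1},
  {"az":5,"gripper":1},
])

```text
invalid input at $.rows[0]: expected keys x, y, z, ax, ay, az, gripper
```

apply_moves([
  {"az":4.3,"gripper":1},
  {"gripper":1},
  {"gripper":1},
])

```text
invalid input at $.rows[0]: expected keys x, y, z, ax, ay, az, gripper
```

```bash
python3 - <<'E'
from h import *
import workcell;print(workcell.tcp_to_tips if hasattr(workcell,'tcp_to_tips') else dir(workcell))
c=snap('wrist','w1.png');o=get_obs();print(o['clock'],o['position'],o['ee_rot'],o['ft_force'],c['rvec'],c['tvec'])
cv2.imwrite('pics/w1.png',cv2.resize(cv2.imread('pics/w1.png'),(768,576)))
E
```

```text
0.011
0.15 [ 6.24726835e-01 -1.09191329e-05  2.41718259e-01] [ 7.07115046e-01  7.07098319e-01 -3.94171100e-04 -3.51982525e-04] [ 0.07767422 -1.16859452  0.41178267] [-2.81819835e+00 -4.29168562e-04  2.97709284e-03] [-0.62481953 -0.04149698  0.38207022]
```

View pics/w1.png

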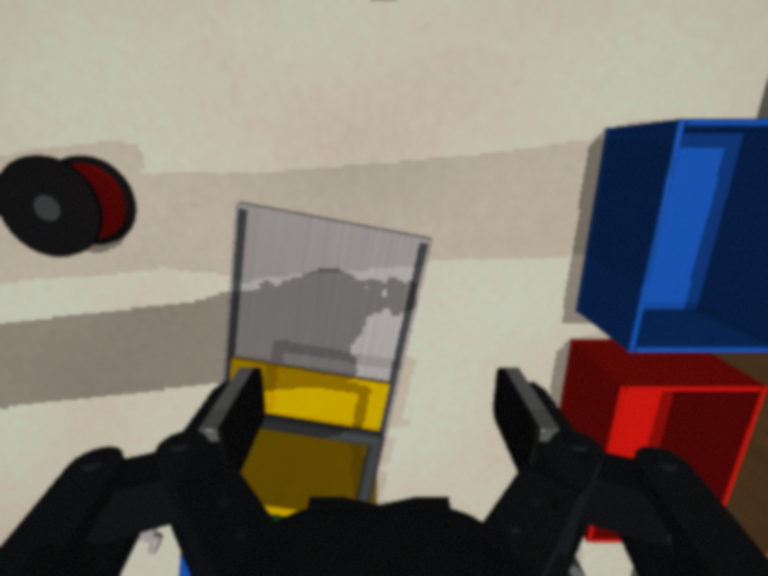

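The row format needs every key. This wrist view is still useful: plate end corners at (240,204) and (430,238), crossbar from about (265,425) to (383,435), in ×1.5 pixels.

```bash
python3 - <<'E'
from h import *
np.set_printoptions(precision=4,suppress=True)
c=load('w1.png')
p=plane(c,np.array([[240,204],[430,238],[390,383]])/1.5,.01);print(p)
print(np.degrees(np.arctan2(*(p[1]-p[0])[[1,0]])),np.linalg.norm(p[1]-p[0]))
print(plane(c,np.array([[265,422],[383,436]])/1.5,.116))
print(plane(c,np.array([[235,360],[390,383]])/1.5,.013))
E
```

```text
[[ 0.5012  0.0408  0.01  ]
 [ 0.6722  0.0101  0.01  ]
 [ 0.6369 -0.142   0.01  ]]
-10.16210880110343 0.17375007786375493
[[ 0.5386 -0.1109  0.116 ]
 [ 0.6287 -0.1236  0.116 ]]
[[ 0.4802 -0.1138  0.013 ]
 [ 0.6369 -0.1402  0.013 ]]
```

apply_moves([
  {"x":-37.5,"y":-17,"z":0,"ax":0,"ay":0,"az":0,"gripper":1},
  {"x":-37.5,"y":-17,"z":0,"ax":0,"ay":0,"az":0,"gripper":1},
  {"x":-37.5,"y":-17,"z":0,"ax":0,"ay":0,"az":0,"gripper":1},
  {"x":-37.5,"y":-17,"z":0,"ax":0,"ay":0,"az":0,"gripper":1},
  {"x":0,"y":0,"z":0,"ax":0,"ay":0,"az":5,"gripper":1},
])

```text
clock: 0.57
position: [0.5531, -0.1598, 0.2425]
ee_rot: [0.74, 0.673, -0.002, 0.001]
ft_force: [0.3, -1.2, 0.2]
grip_width: 0.299
grasp_force: 0.0
```

apply_moves([
  {"x":0,"y":0,"z":0,"ax":0,"ay":0,"az":4.5,"gripper":1},
  {"x":0,"y":0,"z":0,"ax":0,"ay":0,"az":0,"gripper":1},
  {"x":0,"y":0,"z":0,"ax":0,"ay":0,"az":0,"gripper":1},
])

```text
clock: 0.82
position: [0.557, -0.1496, 0.2421]
ee_rot: [0.762, 0.647, -0.0, -0.0]
ft_force: [0.0, 0.5, -0.1]
grip_width: -0.001
grasp_force: 0.0
```

```bash
python3 - <<'E'
from h import *
c=snap('wrist','w2.png');o=get_obs();print(o['clock'],o['position'],o['ee_rot'],o['ft_force'])
cv2.imwrite('pics/w2.png',cv2.resize(cv2.imread('pics/w2.png'),(768,576)))
E
```

```text
0.8667 [ 0.55712494 -0.14941287  0.24216378] [ 7.62033145e-01  6.47538005e-01 -1.14040739e-05 -1.34896286e-04] [ 0.18821923 -1.17225244  1.06120835]
```

View pics/w2.png

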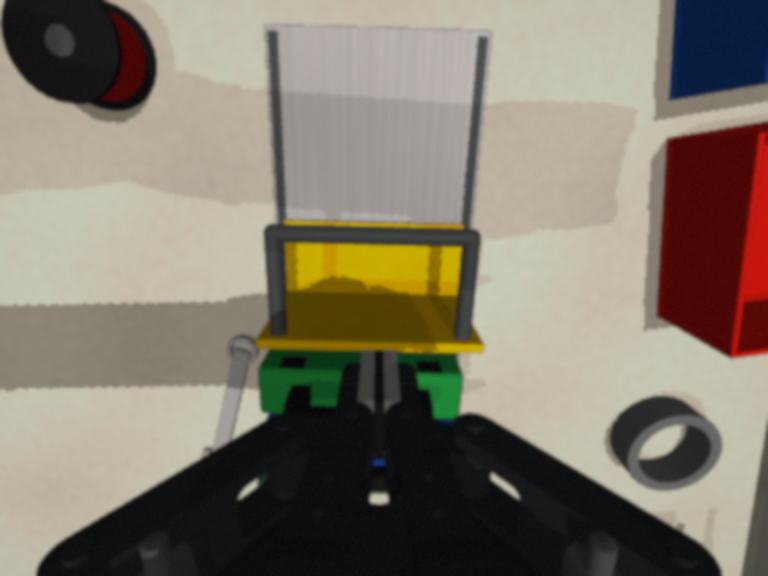

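Wrist view from above the stop: plate end corners (266,25) and (491,31), crossbar outer edge (267,227)–(478,233), stop plate edge y≈345, green case behind it. I'll compute positions.

```bash
python3 - <<'E'
from h import *
np.set_printoptions(precision=4,suppress=True)
c=load('w2.png')
def ang(p):return np.degrees(np.arctan2(*(p[1]-p[0])[[1,0]])),np.linalg.norm(p[1]-p[0]),p.mean(0)
print('end',ang(plane(c,np.array([[266,25],[491,31]])/1.5,.01)))
print('bar outer',ang(plane(c,np.array([[267,227],[479,233]])/1.5,.116)))
print('plate top inner edge',ang(plane(c,np.array([[257,347],[483,351]])/1.5,.122)))
print('green front top',ang(plane(c,np.array([[262,412],[460,418]])/1.5,.12)), )
E
```

```text
end (np.float64(-10.679014012148416), np.float64(0.177033982487865), array([0.5864, 0.025 , 0.01  ]))
bar outer (np.float64(-10.95748436220353), np.float64(0.13733703432140656), array([ 0.5601, -0.1134,  0.116 ]))
plate top inner edge (np.float64(-10.432804197176615), np.float64(0.15792894325014825), array([ 0.5443, -0.1943,  0.122 ]))
green front top (np.float64(-11.338891056202613), np.float64(0.1480610610565454), array([ 0.5283, -0.2482,  0.12  ]))
```

apply_moves([
  {"x":-4,"y":-2,"z":38,"ax":0,"ay":0,"az":1,"gripper":1},
  {"x":0,"y":0,"z":38,"ax":0,"ay":0,"az":0,"gripper":1},
  {"x":0,"y":0,"z":38,"ax":0,"ay":0,"az":0,"gripper":1},
  {"x":0,"y":0,"z":38,"ax":0,"ay":0,"az":0,"gripper":1},
  {"x":0,"y":0,"z":0,"ax":0,"ay":0,"az":0,"gripper":1},
])

```text
clock: 1.28
position: [0.55, -0.1519, 0.083]
ee_rot: [0.768, 0.641, -0.004, -0.005]
ft_force: [-1.9, -0.3, -1.0]
grip_width: -0.001
grasp_force: 0.0
```

apply_moves([
  {"x":10,"y":0,"z":0,"ax":0,"ay":0,"az":0,"gripper":1},
  {"x":10,"y":0,"z":0,"ax":0,"ay":0,"az":0,"gripper":1},
  {"x":10,"y":0,"z":0,"ax":0,"ay":0,"az":0,"gripper":1},
  {"x":10,"y":0,"z":0,"ax":0,"ay":0,"az":0,"gripper":1},
  {"x":0,"y":0,"z":0,"ax":0,"ay":0,"az":0,"gripper":1},
])

```text
clock: 1.7
position: [0.5636, -0.1111, 0.0924]
ee_rot: [0.768, 0.641, 0.002, 0.001]
ft_force: [0.3, 0.9, 0.6]
grip_width: 0.005
grasp_force: 0.0
```

apply_moves([
  {"x":14,"y":0,"z":0,"ax":0,"ay":0,"az":0,"gripper":1},
  {"x":14,"y":0,"z":0,"ax":0,"ay":0,"az":0,"gripper":1},
  {"x":14,"y":0,"z":0,"ax":0,"ay":0,"az":0,"gripper":1},
  {"x":14,"y":0,"z":0,"ax":0,"ay":0,"az":0,"gripper":1},
  {"x":8,"y":0,"z":0,"ax":0,"ay":0,"az":0,"gripper":1},
])

```text
clock: 2.12
position: [0.5747, -0.05, 0.0919]
ee_rot: [0.768, 0.64, 0.001, 0.001]
ft_force: [0.2, -3.3, 1.3]
grip_width: -0.001
grasp_force: 1.8
```

apply_moves([
  {"x":0,"y":0,"z":0,"ax":0,"ay":0,"az":0,"gripper":1},
  {"x":0,"y":0,"z":0,"ax":0,"ay":0,"az":0,"gripper":1},
  {"x":-10,"y":0,"z":0,"ax":0,"ay":0,"az":0,"gripper":1},
  {"x":-8,"y":0,"z":0,"ax":0,"ay":0,"az":0,"gripper":1},
  {"x":0,"y":0,"z":-40,"ax":0,"ay":0,"az":0,"gripper":1},
])

```text
clock: 2.53
position: [0.565, -0.0724, 0.1237]
ee_rot: [0.77, 0.638, -0.005, -0.004]
ft_force: [0.1, -0.0, -1.7]
grip_width: -0.001
grasp_force: 0.0
```

apply_moves([
  {"x":0,"y":0,"z":-40,"ax":0,"ay":0,"az":0,"gripper":1},
  {"x":0,"y":0,"z":-40,"ax":0,"ay":0,"az":0,"gripper":1},
  {"x":0,"y":0,"z":-40,"ax":0,"ay":0,"az":0,"gripper":1},
  {"x":0,"y":0,"z":-20,"ax":0,"ay":0,"az":0,"gripper":1},
  {"x":0,"y":0,"z":0,"ax":0,"ay":0,"az":0,"gripper":1},
])

```text
clock: 2.95
position: [0.5716, -0.0711, 0.2761]
ee_rot: [0.77, 0.639, 0.003, 0.003]
ft_force: [0.5, -0.3, 0.9]
grip_width: -0.001
grasp_force: 0.0
```

```bash
python3 - <<'E'
from h import *
o=get_obs();print(o['clock'],o['position'],o['ee_rot'])
c=snap('scene','s3.png');snap('side','d3.png')
s=cv2.imread('pics/s3.png')[160:270,110:360]; d=cv2.imread('pics/d3.png')[100:340,200:345]
cv2.imwrite('pics/m3.png',np.vstack([cv2.resize(s,None,fx=3,fy=3)[:,:750],np.zeros((1,750,3),np.uint8)]))
print([plane(c,[p],.01) for p in []])
E
```

```text
2.95 [ 0.57162911 -0.07105252  0.27614783] [0.76951451 0.63861569 0.00303741 0.0028642 ]
[]
```

View pics/m3.png

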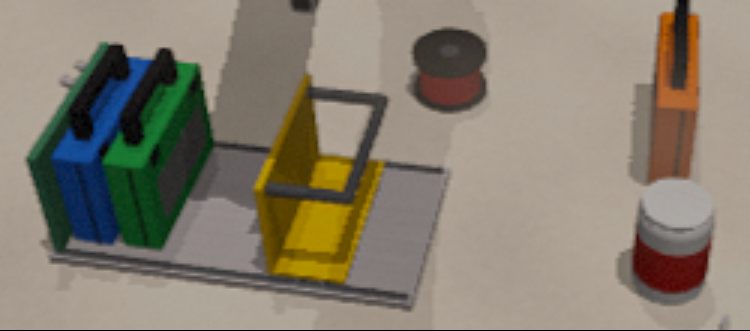

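The stop is out; its plate top runs (307,78)–(260,190) in the ×3 crop, and the green and blue cases stand upright with a wide gap beside them. I'll quantify the slot and head for the orange case.

Target hover is (0.453, 0.270, 0.30), with the tool y axis along the case's y.

```bash
python3 - <<'E'
from h import *
np.set_printoptions(precision=4,suppress=True)
c=load('s3.png'); 
o=np.array([.5545,-.147]);X=np.array([.983,-.182]);Y=np.array([.182,.983])
def rk(px,z):
    p=plane(c,[np.array(px)/3+[110,160]],z)[0,:2]-o;return p@X,p@Y
for n,px,z in (('stop in far',(307,77),.122),('stop in near',(260,190),.122),('green out near top',(160,166),.12),('green out far top',(202,66),.12),('green out near bot',(158,246),.01),('loop out far',(385,97),.116),('loop out near',(352,201),.116),('wall near',(52,247),.01)): print(n,rk(px,z))
from scipy.spatial.transform import Rotation as R
q=get_obs();r=R.from_quat(q['ee_rot']);d=np.array([.453,.270,.300])-q['position'];print('tool shift',r.inv().apply(d)*1000, 'tool y yaw',np.degrees(np.arctan2(*r.as_matrix()[[1,0],1])))
E
```

```text
stop in far (np.float64(-0.07359380830618607), np.float64(0.04748155166647441))
stop in near (np.float64(0.0803540231445735), np.float64(0.048266881226131236))
green out near top (np.float64(0.06402142783553424), np.float64(-0.04852328661941598))
green out far top (np.float64(-0.07556591167583175), np.float64(-0.0578147821839654))
green out near bot (np.float64(0.0610071460067895), np.float64(-0.07044465955163659))
loop out far (np.float64(-0.06390047040742784), np.float64(0.1252996845535461))
loop out near (np.float64(0.07456013946223586), np.float64(0.1277942957500225))
wall near (np.float64(0.07867316896399619), np.float64(-0.16860631755342032))
tool shift [ 313.2713 -177.5651  -29.3531] tool y yaw -10.600806056744108
```

apply_moves([
  {"x":34.8,"y":-19.7,"z":-4,"ax":0,"ay":0,"az":0,"gripper":0},
  {"x":34.8,"y":-19.7,"z":-4,"ax":0,"ay":0,"az":0,"gripper":0},
  {"x":34.8,"y":-19.7,"z":-4,"ax":0,"ay":0,"az":0,"gripper":0},
  {"x":34.8,"y":-19.7,"z":-4,"ax":0,"ay":0,"az":0,"gripper":0},
  {"x":34.8,"y":-19.7,"z":-4,"ax":0,"ay":0,"az":0,"gripper":0},
])

```text
clock: 3.47
position: [0.5034, 0.1205, 0.2887]
ee_rot: [0.769, 0.639, -0.001, -0.001]
ft_force: [0.7, 1.0, 1.0]
grip_width: 0.708
grasp_force: 0.0
```

apply_moves([
  {"x":34.8,"y":-19.7,"z":0,"ax":0,"ay":0,"az":0,"gripper":0},
  {"x":34.8,"y":-19.7,"z":0,"ax":0,"ay":0,"az":0,"gripper":0},
  {"x":34.8,"y":-19.7,"z":0,"ax":0,"ay":0,"az":0,"gripper":0},
  {"x":34.8,"y":-19.7,"z":0,"ax":0,"ay":0,"az":0,"gripper":0},
  {"x":0,"y":0,"z":0,"ax":0,"ay":0,"az":-7,"gripper":0},
])

```text
clock: 3.88
position: [0.4482, 0.2782, 0.2885]
ee_rot: [0.728, 0.686, -0.001, -0.002]
ft_force: [-0.4, 1.8, -0.9]
grip_width: 0.999
grasp_force: 0.0
```

apply_moves([
  {"x":0,"y":0,"z":0,"ax":0,"ay":0,"az":-7.1,"gripper":0},
  {"x":0,"y":0,"z":0,"ax":0,"ay":0,"az":-7.1,"gripper":0},
  {"x":0,"y":0,"z":0,"ax":0,"ay":0,"az":-7.1,"gripper":0},
  {"x":0,"y":0,"z":0,"ax":0,"ay":0,"az":-7.1,"gripper":0},
  {"x":0,"y":0,"z":0,"ax":0,"ay":0,"az":-7.1,"gripper":0},
])

```text
clock: 4.3
position: [0.4526, 0.27, 0.2884]
ee_rot: [0.482, 0.876, -0.001, -0.001]
ft_force: [1.0, 0.2, 0.2]
grip_width: 1.0
grasp_force: 0.0
```

apply_moves([
  {"x":0,"y":0,"z":0,"ax":0,"ay":0,"az":-7.1,"gripper":0},
  {"x":0,"y":0,"z":0,"ax":0,"ay":0,"az":-7.1,"gripper":0},
  {"x":0,"y":0,"z":0,"ax":0,"ay":0,"az":-7.1,"gripper":0},
  {"x":0,"y":0,"z":0,"ax":0,"ay":0,"az":-7.1,"gripper":0},
  {"x":0,"y":0,"z":0,"ax":0,"ay":0,"az":-7.1,"gripper":0},
])

```text
clock: 4.72
position: [0.4526, 0.2699, 0.2884]
ee_rot: [0.193, 0.981, -0.001, -0.001]
ft_force: [0.6, -0.7, 0.3]
grip_width: 0.997
grasp_force: 0.0
```

apply_moves([
  {"x":0,"y":0,"z":0,"ax":0,"ay":0,"az":-7.1,"gripper":0},
  {"x":0,"y":0,"z":0,"ax":0,"ay":0,"az":-7.1,"gripper":0},
  {"x":0,"y":0,"z":0,"ax":0,"ay":0,"az":0,"gripper":0},
  {"x":0,"y":0,"z":0,"ax":0,"ay":0,"az":0,"gripper":0},
])

```text
clock: 5.05
position: [0.4527, 0.2703, 0.2889]
ee_rot: [0.075, 0.997, -0.001, -0.001]
ft_force: [0.1, -0.7, -0.1]
grip_width: 1.001
grasp_force: 0.0
```

```bash
python3 - <<'E'
from h import *
c=snap('wrist','w4.png');o=get_obs();print(o['clock'],o['position'],o['ee_rot'],o['joint_pos'])
cv2.imwrite('pics/w4.png',cv2.resize(cv2.imread('pics/w4.png'),(768,576)))
E
```

```text
5.1 [0.45272727 0.27049625 0.28926058] [ 7.49980454e-02  9.97183303e-01 -4.82113267e-04 -7.21156128e-04] [-0.2700651   0.11903892 -0.385454    1.62705542  0.04503554  1.40604307
  0.76014039]
```

View pics/w4.png

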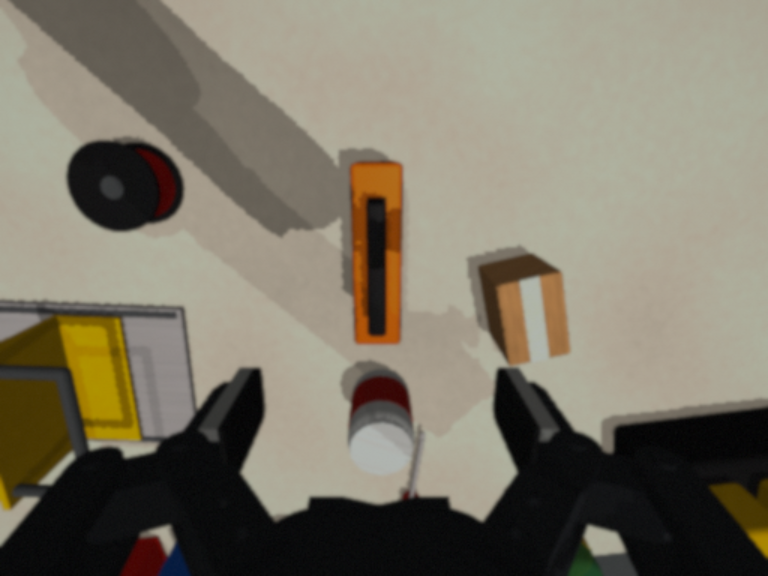

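The wrist view shows the orange case directly ahead: handle (376,200)–(376,333), body top corners (351,163), (402,163), (400,342), (356,342), with the tin just beyond its near end at (380,450).

```bash
python3 - <<'E'
from h import *
from scipy.spatial.transform import Rotation as R
np.set_printoptions(precision=4,suppress=True)
c=load('w4.png')
p=plane(c,np.array([[351,163],[402,163],[400,342],[356,342]])/1.5,.11);print(p,p.mean(0))
h=plane(c,np.array([[376.5,199],[376.5,335]])/1.5,.146);print(h,h.mean(0))
for a,b in((p[0],p[3]),(p[1],p[2]),(h[0],h[1])):print(np.degrees(np.arctan2(*(b-a)[[1,0]])),np.linalg.norm(b-a))
q=get_obs();r=R.from_quat(q['ee_rot']);print('shift',r.inv().apply(np.r_[(h.mean(0)[:2]),0.139]-q['position'])*1000,np.degrees(np.arctan2(*r.as_matrix()[[1,0],1])))
E
```

```text
[[0.3743 0.2618 0.11  ]
 [0.38   0.2991 0.11  ]
 [0.5245 0.2784 0.11  ]
 [0.5189 0.2411 0.11  ]] [0.4494 0.2701 0.11  ]
[[0.3995 0.2773 0.146 ]
 [0.4986 0.2622 0.146 ]] [0.4491 0.2697 0.146 ]
-8.130040792173633 0.14603969598149488
-8.183249087319618 0.1460141961564306
-8.660128382446482 0.10024340067479208
shift [  3.305   -1.1575 150.2666] 81.39781861800027
```

apply_moves([
  {"x":3.3,"y":-1.2,"z":39,"ax":0,"ay":0,"az":0,"gripper":0},
  {"x":0,"y":0,"z":39,"ax":0,"ay":0,"az":0,"gripper":0},
  {"x":0,"y":0,"z":39,"ax":0,"ay":0,"az":0,"gripper":0},
  {"x":0,"y":0,"z":20,"ax":0,"ay":0,"az":0,"gripper":0},
  {"x":0,"y":0,"z":18,"ax":0,"ay":0,"az":0,"gripper":0},
])

```text
clock: 5.52
position: [0.4482, 0.2695, 0.1324]
ee_rot: [0.074, 0.997, -0.001, -0.001]
ft_force: [-0.9, 0.3, -0.3]
grip_width: 1.0
grasp_force: 0.0
```

apply_moves([
  {"x":0,"y":0,"z":0,"ax":0,"ay":0,"az":0,"gripper":0.5},
  {"x":0,"y":0,"z":0,"ax":0,"ay":0,"az":0,"gripper":0.7},
  {"x":0,"y":0,"z":0,"ax":0,"ay":0,"az":0,"gripper":1},
  {"x":0,"y":0,"z":0,"ax":0,"ay":0,"az":0,"gripper":1},
  {"x":0,"y":0,"z":0,"ax":0,"ay":0,"az":0,"gripper":1},
], newtons=70)

```text
clock: 5.93
position: [0.45, 0.2709, 0.1367]
ee_rot: [0.073, 0.997, 0.001, 0.001]
ft_force: [0.3, 0.0, 0.4]
grip_width: 0.3
grasp_force: 0.0
```

apply_moves([
  {"x":0,"y":0,"z":0,"ax":0,"ay":0,"az":0,"gripper":1},
  {"x":0,"y":0,"z":0,"ax":0,"ay":0,"az":0,"gripper":1},
  {"x":0,"y":0,"z":0,"ax":0,"ay":0,"az":0,"gripper":1},
])

```text
clock: 6.18
position: [0.4499, 0.2707, 0.1365]
ee_rot: [0.073, 0.997, 0.0, 0.001]
ft_force: [-0.2, -1.9, 6.9]
grip_width: 0.142
grasp_force: 69.3
```

apply_moves([
  {"x":0,"y":0,"z":-10,"ax":0,"ay":0,"az":0,"gripper":1},
  {"x":0,"y":0,"z":-20,"ax":0,"ay":0,"az":0,"gripper":1},
  {"x":0,"y":0,"z":-35,"ax":0,"ay":0,"az":0,"gripper":1},
  {"x":0,"y":0,"z":-35,"ax":0,"ay":0,"az":0,"gripper":1},
  {"x":0,"y":0,"z":-35,"ax":0,"ay":0,"az":0,"gripper":1},
])

```text
clock: 6.6
position: [0.4487, 0.2703, 0.2722]
ee_rot: [0.072, 0.997, -0.0, -0.0]
ft_force: [0.9, 0.7, -3.6]
grip_width: 0.147
grasp_force: 68.8
```

apply_moves([
  {"x":0,"y":0,"z":-30,"ax":0,"ay":0,"az":0,"gripper":1},
  {"x":0,"y":0,"z":-15,"ax":0,"ay":0,"az":0,"gripper":1},
  {"x":0,"y":0,"z":0,"ax":0,"ay":0,"az":0,"gripper":1},
])

```text
clock: 6.85
position: [0.4501, 0.2713, 0.3196]
ee_rot: [0.072, 0.997, 0.002, 0.003]
ft_force: [-0.2, 0.4, -2.8]
grip_width: 0.149
grasp_force: 68.8
```

```bash
python3 - <<'E'
from h import *
from scipy.spatial.transform import Rotation as R
q=get_obs();r=R.from_quat(q['ee_rot']);print(q['ft_force'],q['position'],q['grip_width']);print('shift',r.inv().apply(np.array([.5507,-.1514,.31])-q['position'])*1000,np.degrees(np.arctan2(*r.as_matrix()[[1,0],1])))
E
```

```text
[-0.17153417  0.36095265 -2.84275505] [0.45014941 0.27134249 0.31962439] 0.14886269240820144
shift [-160.4685989  -403.83866405    8.85560781] 81.70187039493163
```

apply_moves([
  {"x":-5,"y":-13,"z":0,"ax":0,"ay":0,"az":0,"gripper":1},
  {"x":-11.5,"y":-29,"z":0,"ax":0,"ay":0,"az":0,"gripper":1},
  {"x":-12,"y":-30,"z":0,"ax":0,"ay":0,"az":0,"gripper":1},
  {"x":-12,"y":-30,"z":0,"ax":0,"ay":0,"az":0,"gripper":1},
  {"x":-12,"y":-30,"z":0,"ax":0,"ay":0,"az":0,"gripper":1},
])

```text
clock: 7.27
position: [0.4817, 0.1307, 0.3138]
ee_rot: [0.072, 0.997, -0.0, -0.001]
ft_force: [0.4, 0.1, -3.5]
grip_width: 0.146
grasp_force: 68.8
```

apply_moves([
  {"x":-12,"y":-30,"z":0,"ax":0,"ay":0,"az":0,"gripper":1},
  {"x":-12,"y":-30,"z":0,"ax":0,"ay":0,"az":0,"gripper":1},
  {"x":-12,"y":-30,"z":0,"ax":0,"ay":0,"az":0,"gripper":1},
  {"x":-12,"y":-30,"z":0,"ax":0,"ay":0,"az":0,"gripper":1},
  {"x":-12,"y":-30,"z":0,"ax":0,"ay":0,"az":0,"gripper":1},
])

```text
clock: 7.68
position: [0.5193, -0.0264, 0.3138]
ee_rot: [0.072, 0.997, -0.0, -0.001]
ft_force: [0.2, 0.7, -2.9]
grip_width: 0.148
grasp_force: 68.8
```

apply_moves([
  {"x":-12,"y":-30,"z":0,"ax":0,"ay":0,"az":0,"gripper":1},
  {"x":-12,"y":-30,"z":0,"ax":0,"ay":0,"az":0,"gripper":1},
  {"x":-12,"y":-30,"z":0,"ax":0,"ay":0,"az":0,"gripper":1},
  {"x":-12,"y":-32,"z":0,"ax":0,"ay":0,"az":0,"gripper":1},
  {"x":0,"y":0,"z":0,"ax":0,"ay":0,"az":2.2,"gripper":1},
])

```text
clock: 8.1
position: [0.5487, -0.1604, 0.313]
ee_rot: [0.096, 0.995, -0.002, -0.002]
ft_force: [-0.6, -1.8, -3.2]
grip_width: 0.153
grasp_force: 68.8
```

apply_moves([
  {"x":0,"y":0,"z":0,"ax":0,"ay":0,"az":0,"gripper":1},
  {"x":0,"y":0,"z":0,"ax":0,"ay":0,"az":0,"gripper":1},
  {"x":0,"y":0,"z":0,"ax":0,"ay":0,"az":0,"gripper":1},
])

```text
clock: 8.35
position: [0.5496, -0.1511, 0.3145]
ee_rot: [0.09, 0.996, 0.0, -0.001]
ft_force: [0.4, 0.4, -4.6]
grip_width: 0.144
grasp_force: 68.8
```

```bash
python3 - <<'E'
from h import *
from scipy.spatial.transform import Rotation as R
q=get_obs();r=R.from_quat(q['ee_rot']);print(q['position'],q['joint_pos']);print('shift',r.inv().apply(np.array([.5507,-.1514,.149])-q['position'])*1000,np.degrees(np.arctan2(*r.as_matrix()[[1,0],1])))
snap('scene','s5.png');snap('side','d5.png')
s=cv2.imread('pics/s5.png')[120:270,110:270]; d=cv2.imread('pics/d5.png')[100:350,225:360]
cv2.imwrite('pics/m5.png',np.hstack([cv2.resize(s,(427,400),interpolation=2),cv2.resize(d,(216,400),interpolation=2)]))
E
```

```text
[ 0.54963167 -0.15110615  0.31447925] [ 1.88634982e-01  1.82694394e-01 -1.71980495e-04  1.49593077e+00
 -5.93689665e-04  1.46433933e+00  1.57876920e+00]
shift [ -1.32991743  -0.2018725  165.47748774] 79.65485246279758
```

View pics/m5.png

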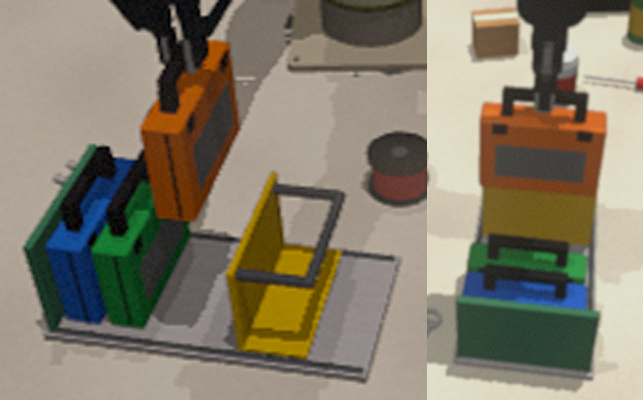

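The orange case hangs upright and square over the gap between the green case and the stop. Lowering now.

apply_moves([
  {"x":-1,"y":0,"z":30,"ax":0,"ay":0,"az":0,"gripper":1},
  {"x":0,"y":0,"z":35,"ax":0,"ay":0,"az":0,"gripper":1},
  {"x":0,"y":0,"z":35,"ax":0,"ay":0,"az":0,"gripper":1},
  {"x":0,"y":0,"z":30,"ax":0,"ay":0,"az":0,"gripper":1},
  {"x":0,"y":0,"z":15,"ax":0,"ay":0,"az":0,"gripper":1},
])

```text
clock: 8.87
position: [0.5489, -0.1513, 0.1663]
ee_rot: [0.091, 0.996, 0.0, -0.002]
ft_force: [-0.7, 0.5, -4.2]
grip_width: 0.146
grasp_force: 68.7
```

apply_moves([
  {"x":0,"y":0,"z":10,"ax":0,"ay":0,"az":0,"gripper":1},
  {"x":0,"y":0,"z":4,"ax":0,"ay":0,"az":0,"gripper":1},
  {"x":0,"y":0,"z":3,"ax":0,"ay":0,"az":0,"gripper":1},
  {"x":0,"y":0,"z":2,"ax":0,"ay":0,"az":0,"gripper":1},
  {"x":0,"y":0,"z":0,"ax":0,"ay":0,"az":0,"gripper":1},
])

```text
clock: 9.28
position: [0.5514, -0.1526, 0.1522]
ee_rot: [0.091, 0.996, -0.0, 0.001]
ft_force: [0.1, -0.3, -4.5]
grip_width: 0.143
grasp_force: 68.7
```

apply_moves([
  {"x":0,"y":0,"z":1,"ax":0,"ay":0,"az":0,"gripper":1},
  {"x":0,"y":0,"z":0,"ax":0,"ay":0,"az":0,"gripper":1},
])

```text
clock: 9.45
position: [0.5512, -0.1527, 0.151]
ee_rot: [0.092, 0.996, -0.0, 0.001]
ft_force: [-0.1, -0.3, -3.0]
grip_width: 0.147
grasp_force: 68.7
```

apply_moves([
  {"x":0,"y":0,"z":1.5,"ax":0,"ay":0,"az":0,"gripper":1},
  {"x":0,"y":0,"z":1.5,"ax":0,"ay":0,"az":0,"gripper":1},
  {"x":0,"y":0,"z":0,"ax":0,"ay":0,"az":0,"gripper":1},
])

```text
clock: 9.7
position: [0.5507, -0.1526, 0.1471]
ee_rot: [0.091, 0.996, 0.0, -0.0]
ft_force: [0.1, -0.0, -3.3]
grip_width: 0.143
grasp_force: 68.7
```

apply_moves([
  {"x":0,"y":0,"z":1,"ax":0,"ay":0,"az":0,"gripper":1},
  {"x":0,"y":0,"z":1,"ax":0,"ay":0,"az":0,"gripper":1},
  {"x":0,"y":0,"z":0,"ax":0,"ay":0,"az":0,"gripper":1},
])

```text
clock: 9.95
position: [0.5509, -0.153, 0.1465]
ee_rot: [0.092, 0.996, -0.0, 0.0]
ft_force: [-5.5, 0.2, 7.1]
grip_width: 0.146
grasp_force: 70.3
```

Contact is made. I'll release partially and go up.

apply_moves([
  {"x":0,"y":0,"z":0,"ax":0,"ay":0,"az":0,"gripper":0.7},
  {"x":0,"y":0,"z":0,"ax":0,"ay":0,"az":0,"gripper":0.6},
  {"x":0,"y":0,"z":0,"ax":0,"ay":0,"az":0,"gripper":0.6},
  {"x":0,"y":0,"z":0,"ax":0,"ay":0,"az":0,"gripper":0.6},
  {"x":0,"y":0,"z":-15,"ax":0,"ay":0,"az":0,"gripper":0.6},
])

```text
clock: 10.37
position: [0.5494, -0.1522, 0.1578]
ee_rot: [0.091, 0.996, 0.0, -0.002]
ft_force: [-1.4, 0.2, -0.9]
grip_width: 0.404
grasp_force: 0.0
```

apply_moves([
  {"x":0,"y":0,"z":-30,"ax":0,"ay":0,"az":0,"gripper":0.6},
  {"x":0,"y":0,"z":-30,"ax":0,"ay":0,"az":0,"gripper":0.6},
  {"x":0,"y":0,"z":-30,"ax":0,"ay":0,"az":0,"gripper":1},
  {"x":0,"y":0,"z":0,"ax":0,"ay":0,"az":0,"gripper":1},
  {"x":0,"y":0,"z":0,"ax":0,"ay":0,"az":0,"gripper":1},
])

```text
clock: 10.78
position: [0.5518, -0.1528, 0.2521]
ee_rot: [0.091, 0.996, -0.0, 0.002]
ft_force: [-0.0, 0.6, -1.0]
grip_width: 0.001
grasp_force: 0.0
```

```bash
python3 - <<'E'
from h import *
q=get_obs();print(q['clock'],q['position'],q['ee_rot'])
snap('scene','s6.png');snap('side','d6.png')
s=cv2.imread('pics/s6.png')[150:270,110:270]; d=cv2.imread('pics/d6.png')[200:350,225:360]
cv2.imwrite('pics/m6.png',np.hstack([cv2.resize(s,(480,360),interpolation=2),cv2.resize(d,(320,360),interpolation=2)]))
E
```

```text
10.7833 [ 0.55179045 -0.15277547  0.25214126] [ 9.14964003e-02  9.95803569e-01 -1.62844776e-04  1.90646573e-03]
```

View pics/m6.png

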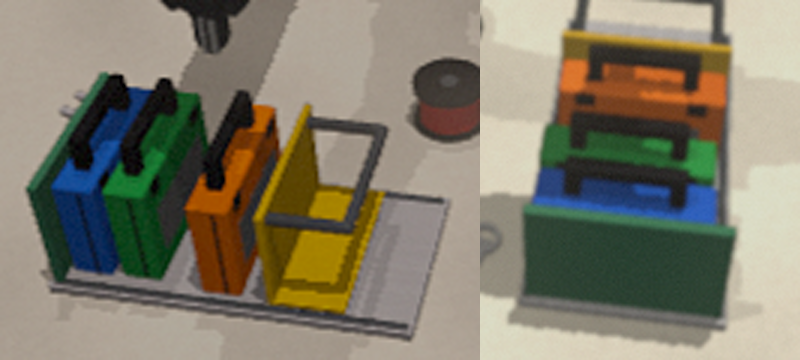

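All three stand upright, with orange between green and the stop, at crop (230,200). Now to push the stop in: move over the loop, turn back 90°, descend.

apply_moves([
  {"x":0,"y":31,"z":0,"ax":0,"ay":0,"az":0,"gripper":1},
  {"x":0,"y":31,"z":0,"ax":0,"ay":0,"az":0,"gripper":1},
  {"x":0,"y":31,"z":0,"ax":0,"ay":0,"az":0,"gripper":1},
  {"x":0,"y":0,"z":0,"ax":0,"ay":0,"az":7,"gripper":1},
  {"x":0,"y":0,"z":0,"ax":0,"ay":0,"az":7,"gripper":1},
])

```text
clock: 11.3
position: [0.5674, -0.0585, 0.2485]
ee_rot: [0.213, 0.977, 0.0, -0.001]
ft_force: [-0.2, 0.3, -1.0]
grip_width: 0.0
grasp_force: 0.0
```

apply_moves([
  {"x":0,"y":0,"z":0,"ax":0,"ay":0,"az":7,"gripper":1},
  {"x":0,"y":0,"z":0,"ax":0,"ay":0,"az":7,"gripper":1},
  {"x":0,"y":0,"z":0,"ax":0,"ay":0,"az":7,"gripper":1},
  {"x":0,"y":0,"z":0,"ax":0,"ay":0,"az":7,"gripper":1},
  {"x":0,"y":0,"z":0,"ax":0,"ay":0,"az":7,"gripper":1},
])

```text
clock: 11.72
position: [0.5671, -0.0611, 0.2486]
ee_rot: [0.499, 0.867, -0.001, -0.001]
ft_force: [-0.4, 0.4, -0.3]
grip_width: -0.001
grasp_force: 0.0
```

apply_moves([
  {"x":0,"y":0,"z":0,"ax":0,"ay":0,"az":7,"gripper":1},
  {"x":0,"y":0,"z":0,"ax":0,"ay":0,"az":7,"gripper":1},
  {"x":0,"y":0,"z":0,"ax":0,"ay":0,"az":7,"gripper":1},
  {"x":0,"y":0,"z":0,"ax":0,"ay":0,"az":7,"gripper":1},
  {"x":0,"y":0,"z":0,"ax":0,"ay":0,"az":6,"gripper":1},
])

```text
clock: 12.13
position: [0.5671, -0.0611, 0.2486]
ee_rot: [0.731, 0.683, -0.001, -0.001]
ft_force: [-0.3, 0.5, -0.1]
grip_width: -0.0
grasp_force: 0.0
```

apply_moves([
  {"x":0,"y":0,"z":0,"ax":0,"ay":0,"az":0,"gripper":1},
  {"x":0,"y":0,"z":0,"ax":0,"ay":0,"az":0,"gripper":1},
])

```text
clock: 12.3
position: [0.5674, -0.061, 0.2491]
ee_rot: [0.727, 0.686, -0.001, -0.001]
ft_force: [-0.0, -0.0, 0.1]
grip_width: 0.004
grasp_force: 0.0
```

```bash
python3 - <<'E'
from h import *
from scipy.spatial.transform import Rotation as R
q=get_obs();r=R.from_quat(q['ee_rot']);p=q['position'];d=p[:2]-[.5545,-.147]
print(p,'rack x,y',d@[.983,-.182],d@[.182,.983],np.degrees(np.arctan2(*r.as_matrix()[[1,0],1])))
c=snap('wrist','w7.png')
for n,P in (('stop face v.12',.045),('bar in',.045+.074)):
    print(n,proj(c,[[*(np.array([.5545,-.147])+x*np.array([.983,-.182])+P*np.array([.182,.983])),.12] for x in(-.06,.06)]))
hsv=cv2.cvtColor(c['color'],cv2.COLOR_RGB2HSV);m=cv2.inRange(hsv,(22,150,60),(32,255,255))
k,l,st,ce=cv2.connectedComponentsWithStats(m);print(st[1:][st[1:,4]>50])
cv2.imwrite('pics/w7.png',cv2.resize(cv2.imread('pics/w7.png')[:,100:420],None,fx=1.5,fy=1.5))
E
```

```text
[ 0.56735848 -0.06104922  0.24913868] rack x,y -0.003003151276823507 0.08682985655966924 -3.2953339241285984
stop face v.12 [[194.06442034 218.73886734]
 [304.84791229 231.57996625]]
bar in [[198.33179895 149.95042896]
 [318.75758101 165.07021299]]
[[ 197  141  117   18  228]
 [ 175  156  146   83 8055]]
```

View pics/w7.png

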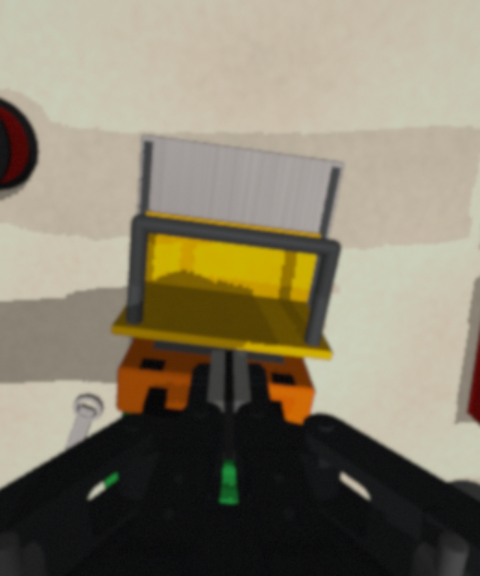

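The loop opening is centred under the tool, with its crossbar at crop rows ~230–245; I turned only 83°, so I'll add 7°. Descending, then pushing inward.

apply_moves([
  {"x":0,"y":0,"z":0,"ax":0,"ay":0,"az":7,"gripper":1},
  {"x":0,"y":0,"z":36,"ax":0,"ay":0,"az":0,"gripper":1},
  {"x":0,"y":0,"z":36,"ax":0,"ay":0,"az":0,"gripper":1},
  {"x":0,"y":0,"z":36,"ax":0,"ay":0,"az":0,"gripper":1},
  {"x":0,"y":0,"z":33,"ax":0,"ay":0,"az":0,"gripper":1},
])

```text
clock: 12.77
position: [0.5671, -0.0611, 0.1072]
ee_rot: [0.768, 0.641, -0.0, -0.0]
ft_force: [0.4, -0.2, -0.1]
grip_width: -0.001
grasp_force: 0.0
```

apply_moves([
  {"x":-5,"y":0,"z":0,"ax":0,"ay":0,"az":0,"gripper":1},
  {"x":-8,"y":0,"z":0,"ax":0,"ay":0,"az":0,"gripper":1},
  {"x":-8,"y":0,"z":0,"ax":0,"ay":0,"az":0,"gripper":1},
  {"x":-6,"y":0,"z":0,"ax":0,"ay":0,"az":0,"gripper":1},
  {"x":-6,"y":0,"z":0,"ax":0,"ay":0,"az":0,"gripper":1},
])

```text
clock: 13.18
position: [0.5631, -0.0945, 0.1118]
ee_rot: [0.769, 0.639, 0.002, 0.001]
ft_force: [1.9, 2.9, 1.8]
grip_width: 0.001
grasp_force: 1.8
```

apply_moves([
  {"x":-5,"y":0,"z":0,"ax":0,"ay":0,"az":0,"gripper":1},
  {"x":-5,"y":0,"z":0,"ax":0,"ay":0,"az":0,"gripper":1},
  {"x":-5,"y":0,"z":0,"ax":0,"ay":0,"az":0,"gripper":1},
  {"x":-5,"y":0,"z":0,"ax":0,"ay":0,"az":0,"gripper":1},
  {"x":-5,"y":0,"z":0,"ax":0,"ay":0,"az":0,"gripper":1},
])

```text
clock: 13.6
position: [0.5574, -0.1182, 0.1096]
ee_rot: [0.769, 0.64, 0.0, 0.0]
ft_force: [1.3, 5.2, 4.5]
grip_width: -0.003
grasp_force: 2.6
```

apply_moves([
  {"x":-5,"y":0,"z":0,"ax":0,"ay":0,"az":0,"gripper":1},
  {"x":-5,"y":0,"z":0,"ax":0,"ay":0,"az":0,"gripper":1},
  {"x":-5,"y":0,"z":0,"ax":0,"ay":0,"az":0,"gripper":1},
  {"x":-5,"y":0,"z":0,"ax":0,"ay":0,"az":0,"gripper":1},
  {"x":0,"y":0,"z":0,"ax":0,"ay":0,"az":0,"gripper":1},
])

```text
clock: 14.02
position: [0.5534, -0.139, 0.1094]
ee_rot: [0.769, 0.639, -0.0, 0.0]
ft_force: [0.7, -0.1, 0.2]
grip_width: -0.002
grasp_force: 0.0
```

```bash
python3 - <<'E'
from h import *
q=get_obs();p=q['position'];d=p[:2]-[.5545,-.147]
print(q['clock'],p,q['ft_force'],'rack x,y',d@[.983,-.182],d@[.182,.983])
snap('scene','s8.png');snap('side','d8.png')
s=cv2.imread('pics/s8.png')[150:270,110:270]; e=cv2.imread('pics/d8.png')[200:350,225:360]
cv2.imwrite('pics/m8.png',np.hstack([cv2.resize(s,(480,360),interpolation=2),cv2.resize(e,(320,360),interpolation=2)]))
E
```

```text
14.0167 [ 0.55337    -0.13901032  0.10937417] [ 0.6912608  -0.13067142  0.18705534] rack x,y -0.0025649142198059444 0.0076481920550546595
```

View pics/m8.png

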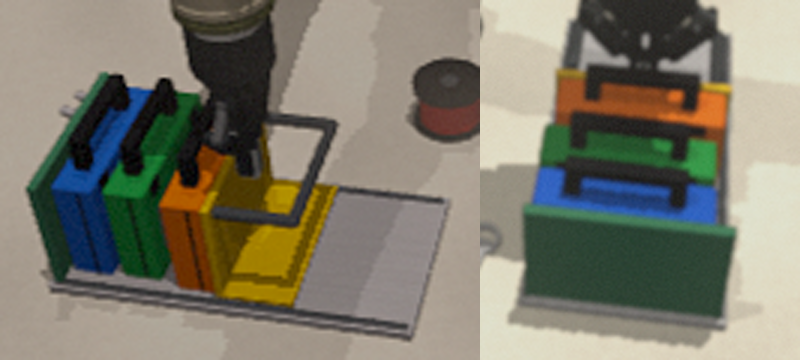

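The stop is flush against the upright orange case, with a small gap left to green. Continuing.

apply_moves([
  {"x":-4,"y":0,"z":0,"ax":0,"ay":0,"az":0,"gripper":1},
  {"x":-4,"y":0,"z":0,"ax":0,"ay":0,"az":0,"gripper":1},
  {"x":-4,"y":0,"z":0,"ax":0,"ay":0,"az":0,"gripper":1},
  {"x":-4,"y":0,"z":0,"ax":0,"ay":0,"az":0,"gripper":1},
  {"x":-3,"y":0,"z":0,"ax":0,"ay":0,"az":0,"gripper":1},
])

```text
clock: 14.53
position: [0.5498, -0.1558, 0.1089]
ee_rot: [0.769, 0.64, 0.0, -0.001]
ft_force: [0.2, 7.1, 1.1]
grip_width: -0.0
grasp_force: 3.5
```

apply_moves([
  {"x":-2,"y":0,"z":0,"ax":0,"ay":0,"az":0,"gripper":1},
  {"x":-2,"y":0,"z":0,"ax":0,"ay":0,"az":0,"gripper":1},
  {"x":-1,"y":0,"z":0,"ax":0,"ay":0,"az":0,"gripper":1},
])

```text
clock: 14.78
position: [0.5489, -0.1603, 0.1089]
ee_rot: [0.769, 0.64, 0.0, -0.001]
ft_force: [0.4, 7.3, 1.4]
grip_width: 0.0
grasp_force: 3.4
```

apply_moves([
  {"x":-2,"y":0,"z":0,"ax":0,"ay":0,"az":0,"gripper":1},
  {"x":-2,"y":0,"z":0,"ax":0,"ay":0,"az":0,"gripper":1},
])

```text
clock: 14.95
position: [0.5483, -0.1632, 0.1089]
ee_rot: [0.768, 0.64, 0.0, -0.001]
ft_force: [-0.8, 10.9, 1.6]
grip_width: -0.003
grasp_force: 5.0
```

apply_moves([
  {"x":-2,"y":0,"z":0,"ax":0,"ay":0,"az":0,"gripper":1},
  {"x":-1,"y":0,"z":0,"ax":0,"ay":0,"az":0,"gripper":1},
])

```text
clock: 15.12
position: [0.5478, -0.1662, 0.1089]
ee_rot: [0.768, 0.64, 0.0, -0.001]
ft_force: [-1.0, 10.3, 1.6]
grip_width: 0.003
grasp_force: 5.1
```

apply_moves([
  {"x":-1.5,"y":0,"z":0,"ax":0,"ay":0,"az":0,"gripper":1},
  {"x":-1.5,"y":0,"z":0,"ax":0,"ay":0,"az":0,"gripper":1},
])

```text
clock: 15.28
position: [0.5477, -0.1662, 0.1089]
ee_rot: [0.768, 0.641, 0.002, -0.003]
ft_force: [0.1, 22.0, 4.7]
grip_width: -0.003
grasp_force: 10.9
```

apply_moves([
  {"x":-1,"y":0,"z":0,"ax":0,"ay":0,"az":0,"gripper":1},
  {"x":0,"y":0,"z":0,"ax":0,"ay":0,"az":0,"gripper":1},
])

```text
clock: 15.45
position: [0.5477, -0.1663, 0.109]
ee_rot: [0.767, 0.641, 0.002, -0.003]
ft_force: [-0.9, 21.6, 4.2]
grip_width: 0.002
grasp_force: 10.2
```

It stalled at 22 N, so the row is snug. Back off and rise.

apply_moves([
  {"x":4,"y":0,"z":0,"ax":0,"ay":0,"az":0,"gripper":1},
  {"x":8,"y":0,"z":0,"ax":0,"ay":0,"az":0,"gripper":1},
  {"x":8,"y":0,"z":0,"ax":0,"ay":0,"az":0,"gripper":1},
  {"x":0,"y":0,"z":0,"ax":0,"ay":0,"az":0,"gripper":1},
  {"x":0,"y":0,"z":-30,"ax":0,"ay":0,"az":0,"gripper":1},
])

```text
clock: 15.87
position: [0.5478, -0.1516, 0.1344]
ee_rot: [0.769, 0.64, -0.003, -0.003]
ft_force: [-0.5, 0.4, -0.5]
grip_width: -0.003
grasp_force: 0.0
```

apply_moves([
  {"x":0,"y":0,"z":-40,"ax":0,"ay":0,"az":0,"gripper":1},
  {"x":0,"y":0,"z":-40,"ax":0,"ay":0,"az":0,"gripper":1},
  {"x":0,"y":0,"z":-40,"ax":0,"ay":0,"az":0,"gripper":1},
  {"x":0,"y":0,"z":0,"ax":0,"ay":0,"az":0,"gripper":1},
  {"x":0,"y":0,"z":0,"ax":0,"ay":0,"az":0,"gripper":1},
])

```text
clock: 16.28
position: [0.5519, -0.1535, 0.262]
ee_rot: [0.769, 0.639, 0.002, 0.002]
ft_force: [0.1, 0.4, 0.4]
grip_width: -0.001
grasp_force: 0.0
```

```bash
python3 - <<'E'
from h import *
q=get_obs();print(q['clock'],q['position'],q['ft_force'])
snap('scene','s9.png');snap('side','d9.png')
s=cv2.imread('pics/s9.png')[150:270,110:270]; e=cv2.imread('pics/d9.png')[200:350,225:360]
cv2.imwrite('pics/m9.png',np.hstack([cv2.resize(s,(480,360),interpolation=2),cv2.resize(e,(320,360),interpolation=2)]))
E
```

```text
16.2833 [ 0.55189648 -0.15346216  0.26195852] [0.10067282 0.3515272  0.37200249]
```

View pics/m9.png

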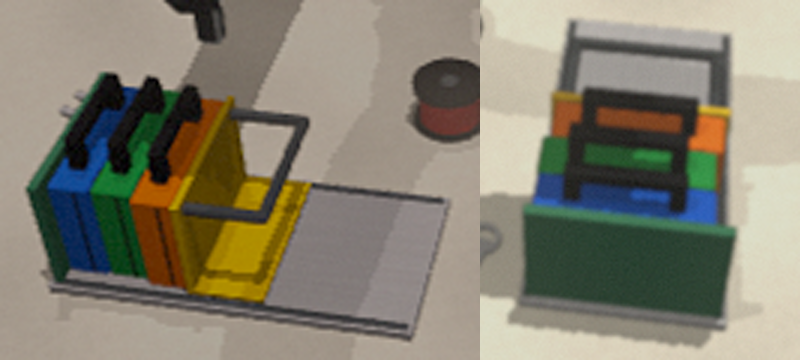

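All three cases stand snug between the wall and the stop, upright and square, at crop (85,185), (125,185) and (160,190). The gripper is clear.

```bash
python3 -c "
from workcell import *
print(hand_in())"
```

```text
the job is handed in; nothing more can be done
None
```

The job is handed in: in the last pictures the orange case stands upright in the rack with the blue and green ones, all three snug between the end wall and the stop, and the arm never went near the tin, carton, reel or spanner; `hand_in()` returned no verdict.

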